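# Lift a stack of carrier discs out of the rinse jar with a T-foot key

### The arm

A 6-joint arm with a two-finger parallel gripper is mounted at the origin on a cart in front of the work surface, level with it; the furniture and walls round the work are solid. World frame = base frame: x ahead of the robot, y to its left, z up, the work surface at z = 0. Lengths are in m, angles in rad, forces in N, time in s.
With the tool pointing down it reaches from about 0.325 to 0.9 m from the base axis. Payload 3.5 kg.
Tool frame: the origin (TCP) lies on the centre line of the jaws, within the pads' length; the fingertips stand 14 mm ahead of it and the grasp point (between the pads) lies 5 mm behind it; z points along the fingers, y is the line along which they close (so a half turn about z gives the same grasp; the last joint's range is limited). The gripper opens to 85 mm and grips with 20 to 120 N. Pads are 22 mm wide; open, the fingers measure 114 mm over their backs; the gripper's body (76 mm by 85 mm) begins 54 mm behind the grasp point. The pads swing forward as they close: fully open they stand 13 mm farther back than shut.
Start: joints at [-1.263, 0.276, -0.026, 1.268, 0, 1.467], TCP at [0.25, -0.573, 0.245] pointing down, gripper open.
Joint ranges: [-3.12, 3.12], [-0.85, 1.88], [-1.08, 1.24], [-1.95, 2.15], [-1.57, 1.53], [-3.14, 3.14]. Speed limits (rad/s): [2.57, 2.57, 3.14, 3.14, 3.14, 3.14].

### API

Orientations are given as a unit quaternion [x, y, z, w].
In Python, from workcell import manip, cams, job gives the robot as it stands.
- The arm moves only by the shell command python3 -m handwheel 'ROWS' [OPENING] [FORCE]. ROWS is JSON, a list of rows, each a list of 2 entries, a list of its own where there are three numbers: the shift along the tool's x, y, z in mm, then the turn about the tool's z in degrees. In form: [[[tx, ty, tz], spin], ...]. A call has 1 to 20 rows; each row shifts and turns the commanded pose from where the row before left it, along the tool's axes as they then stand; what a row does not reach is not made up. A row lasts 1/10 s, in which the tool goes at most 50 mm and 8.59 degrees, less where a joint would pass 70% of its speed; a pose out of reach is approached as far as the arm can. A call is refused whole if a number of a shift passes 50 or a number of a turn 8.59, either way. A call with a gripper value outside its range is refused whole. OPENING is the opening, from 0 (shut) to 1 (fully open), set as the call begins (- or left out, the last holds). The fingers move at their own pace and stop on an object; FORCE is the grip in N (left out, the last holds). Time passes only in rows, so rows that do not move let the fingers close. It gives the time, the measured TCP pose, the force, the opening and the grip force at its end, in the units of the state.
- manip.get_state(): the state, without advancing time (a new reading comes with each control period).
- cams.snapshot(name): name is "scene" or "top" or "wrist"; returns a dict with "pixels" (480x640x3 uint8, red, green, blue), "vertical_fov" (degrees; the focal length in pixels is half the picture's height over the tangent of half this angle, whatever the lens; pixels are square), "cx", "cy" (the principal point, pixels), "distortion" ([k1, k2, p1, p2, k3] as OpenCV has them; the pictures are not rectified), "pose" (4x4, takes a point from camera to world coordinates). Camera axes: x right, y up, looking along -z (the intrinsics and any distortion apply to the point x, -y, -z); pixel columns grow to the right and rows downward; lengths in m; the calibration is good to about 2 mm. A picture is of the moment at which its call begins. There is no depth.
- job.finish_job(): hands the job in; it is judged then, once.
The state is a dict: "time_s": time; "joint_pos": joint angles; "qvel": joint speeds; "joint_efforts": joint torques, N m; "eef_pos": TCP position; "tcp_rot": TCP orientation; "contact_force": force on the tool from outside, world axes, zero at the start; "wrist_torque": the same for the moment, N m; "grip_width": opening from 0.0 (shut) to 1.0 (fully open); "grasp_force": force on a finger pad.
Only numpy, scipy, OpenCV 4.12 (cv2) and the standard library are available. Lean on these libraries where they do the work, as an engineer would, in place of code of your own. Each camera call takes 0.05 s, during which the arm holds its last target. There are 200 camera calls.

### The job

Take the steel lifting key by its black handle out of its holder, thread its T-shaped foot down through the slots of all three white discs in the jar, feeling your way gently through each slot, because the discs are turned against one another. Below the lowest disc turn the key crosswise, lift the three discs out together as one stack and set them down gently, flat inside the shallow steel dish; leave the key standing in the stack and let go of it. Press nothing hard and leave the dropper bottle, the beaker and the timer around the work where they are.

Things in the scene. Friction and masses are not known exactly. Their poses are not given: they have to be found in the camera images.
- key: Steel lifting key, upright in its holder, 0.12 kg. Origin: centre of the foot's underside, z up the shaft. Foot: round-edged bar along x, 30 mm long, 7 wide, 7 high. Shaft 11 mm thick; 20 mm collar at z 84-90. Handle: flat black block z 88-128 mm, 34 mm along x (parallel to the foot), 14 mm along y: grip across y at z 108. A half turn makes no difference.
- holder: Fixed aluminium block 64 x 44 x 50 mm (x, y, z) with a slot from above, 35 mm along its x by 12 mm along its y; the key stands in it with its foot 6 mm above the worktop. Origin: centre of its underside. Pull the key straight up by 50 mm to free it. Apparatus overhangs the worktop left of the work (from 0.3 m up) and at its far right (from 0.4 m up).
- jar: Fixed round steel jar with two wire lugs (112 mm over them), 95 mm across the rim, 81 mm inside; rim at z 62 mm, inner floor at z 4. Origin: centre of its underside. Holds three equal discs, stacked 54 mm high, with about 2 mm sideways play. The foot can turn freely in the space below each plate. Press it with far less than 25 N.
- disc_top: Topmost of three equal white discs (about 0.06 kg), 76 mm across, 18 mm high: a 4 mm plate (z 14-18) on a skirt (z 0-14, 4 mm wall), hollow below the plate. A slot through the plate along x, 34 x 10 mm, 14 x 14 mm at the centre. Origin: centre of the skirt's underside, z up. The foot enters if turned to within about 0.1 rad of the slot (or a half turn from it).
- disc_middle_slot (a point): Nominal place of the middle disc's slot, a fixed point on the jar's axis, 40 mm above the jar's underside (top of the middle disc's plate). Its yaw is the jar's and tells nothing: the middle disc is not measured. Its slot is turned 0.3 to 0.8 rad anticlockwise (seen from above) from the top disc's slot. A disc hardly turns when the foot presses lightly on it and turns.
- disc_bottom: Lowest of the three discs, same shape as the top one, on the jar's floor; plate top 36 mm under the top disc's. Origin: centre of the skirt's underside, slot along x. It carries all three once the key's foot is below its plate (key origin 0 to 7 mm above this origin) and turned across its slot, best by a quarter turn.
- dish: Fixed shallow round steel dish, 120 mm across, about 104 mm inside; rim at z 12 mm, inner floor at z 4 mm. Origin: centre of its underside. The stack goes inside it. Press it with far less than 25 N.
- timer: Bystander: small white bench timer, 30 x 62 x 58 mm, origin under its centre; leave it.
- beaker_1: Bystander: small glass beaker, 51 x 51 x 62 mm, origin under its centre; leave it.
- dropper: Bystander: amber dropper bottle, 29 x 29 x 83 mm, origin under its centre; leave it.

How it is judged:
By the outcome, as a careful person would: the job done as asked, in the order asked, and still so for the second after the job is handed in, with the robot touching nothing.
It also fails if it takes over 67 s, if anything falls off the work surface, if the arm or the gripper's body presses on something with over 40 N, if the wrist force passes 120 N, or if a joint passes its speed limit or range.

## Working session

There is one attempt and no reset: what is moved stays moved. The work goes in short steps, Python scripts to look and compute and a shell command to move; the robot and the scene stay as the last step left them, time stands still between calls to the robot, and variables do not carry over. Pictures are saved under pics/ and viewed, at most 10 in all, crops included, and the job is handed in when it is done.

```bash
mkdir -p pics; ls; cat > h.py <<'E'
import numpy as np, cv2
from workcell import manip, cams, job
def snap(n,f=None):
    s=cams.snapshot(n)
    if f: cv2.imwrite('pics/'+f,cv2.cvtColor(s['pixels'],cv2.COLOR_RGB2BGR))
    return s
def ray(s,uv):
    h=s['pixels'].shape[0]; f=h/2/np.tan(np.radians(s['vertical_fov'])/2)
    K=np.array([[f,0,s['cx']],[0,f,s['cy']],[0,0,1]])
    p=cv2.undistortPoints(np.array(uv,float).reshape(-1,1,2),K,np.array(s['distortion'],float)).reshape(-1,2)
    d=np.c_[p[:,0],-p[:,1],-np.ones(len(p))]; T=np.array(s['pose'])
    return T[:3,3], d@T[:3,:3].T
def onz(s,uv,z):
    o,d=ray(s,uv); return o+d*((z-o[2])/d[:,2])[:,None]
E
python3 - <<'E'
from h import *
for n in('scene','top'):
    s=snap(n,n+'0.png'); print(n,s['vertical_fov'],np.round(s['pose'],3).tolist(),s['distortion'])
print(manip.get_state())
E
```

```text
pics
scene 54.68920066571342 [[0.834, 0.239, -0.498, 0.102], [-0.552, 0.364, -0.75, -0.982], [0.002, 0.9, 0.435, 0.442], [0.0, 0.0, 0.0, 1.0]] [0.04122424 0.         0.         0.         0.        ]
top 51.31060460839916 [[0.033, 0.975, -0.22, 0.344], [-0.999, 0.032, -0.007, -0.318], [0.0, 0.22, 0.976, 0.884], [0.0, 0.0, 0.0, 1.0]] [-0.04594718  0.          0.          0.          0.        ]
{'time_s': 0.1, 'joint_pos': array([-1.26339571e+00,  2.77062430e-01, -2.77434057e-02,  1.26799976e+00,
        2.36625401e-05,  1.46738169e+00]), 'qvel': array([ 0.00014423, -0.00198996,  0.00344624, -0.00056284, -0.00055002,
       -0.00103735]), 'joint_efforts': array([ 2.83434042e-05, -4.46706712e+01,  2.96128714e+01,  8.43012793e-03,
       -6.73569480e-05,  7.26756213e-06]), 'eef_pos': array([ 0.24938097, -0.57235454,  0.24426823]), 'tcp_rot': array([ 9.78977432e-01,  2.03966119e-01, -9.05182345e-05, -1.00061725e-03]), 'contact_force': array([-0.41354164, -0.27419391, -0.33208915]), 'wrist_torque': array([-0.00470682, -0.00284061,  0.00759924]), 'grasp_force': 0.0, 'grip_width': 0.997474873641026}
```

View pics/top0.png

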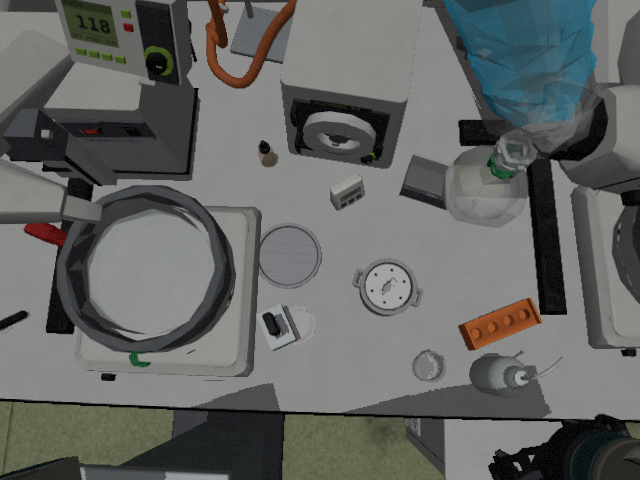

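View pics/scene0.png

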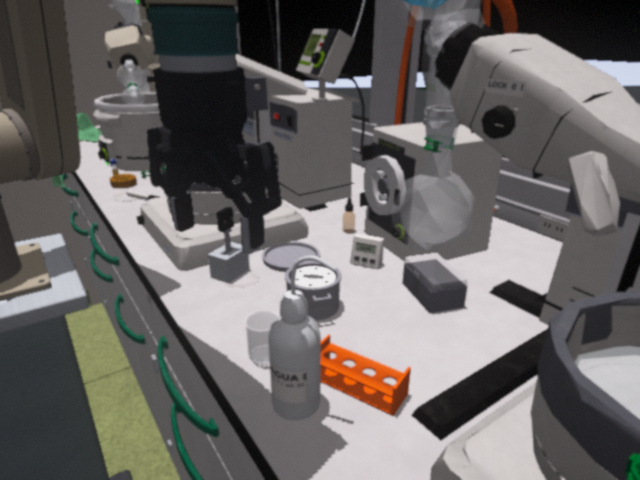

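The top view shows the key handle at about (273,323) in its holder at (279,327), the dish at (290,255), the jar at (388,287), the beaker at (429,365), the timer at (348,192) and the dropper at (265,152). The scene view confirms the layout.

```bash
python3 - <<'E'
from h import *
im=cv2.imread('pics/top0.png')
a=cv2.resize(im[295:365,250:320],None,fx=5.7,fy=5.7,interpolation=cv2.INTER_CUBIC)
b=cv2.resize(im[252:322,353:423],None,fx=5.7,fy=5.7,interpolation=cv2.INTER_CUBIC)
cv2.imwrite('pics/c1.png',np.hstack([a,b]))
s=snap('top')
for n,p,z in(('handle',(273,322),.134),('holder',(282,328),.05),('jar',(388,287),.06),('dish',(290,255),.01),('beaker',(429,365),.03),('timer',(348,192),.03),('dropper',(265,152),.05)):
    print(n,onz(s,p,z).round(3))
g=cv2.cvtColor(s['pixels'],cv2.COLOR_RGB2GRAY)
m=np.zeros_like(g);m[300:350,255:295]=(g[300:350,255:295]<60)
n,l,st,c=cv2.connectedComponentsWithStats(m);k=1+np.argmax(st[1:,4]);print(st[k],c[k])
cn=cv2.findContours((l==k).astype(np.uint8),0,2)[0][0];r=cv2.minAreaRect(cn);print(r)
print(onz(s,cv2.boxPoints(r),.134).round(4).tolist())
E
```

```text
handle [[ 0.394 -0.234  0.134]]
holder [[ 0.391 -0.24   0.05 ]]
jar [[ 0.463 -0.413  0.06 ]]
dish [[ 0.522 -0.244  0.01 ]]
beaker [[ 0.338 -0.486  0.03 ]]
timer [[ 0.637 -0.344  0.03 ]]
dropper [[ 0.701 -0.193  0.05 ]]
[263 313  18  24 255] [271.6       324.1372549]
((272.163818359375, 324.21551513671875), (25.473451614379883, 11.94888687133789), 66.80140686035156)
[[0.4043, -0.2164, 0.134], [0.4118, -0.2325, 0.134], [0.3778, -0.2493, 0.134], [0.3703, -0.2334, 0.134]]
```

View pics/c1.png

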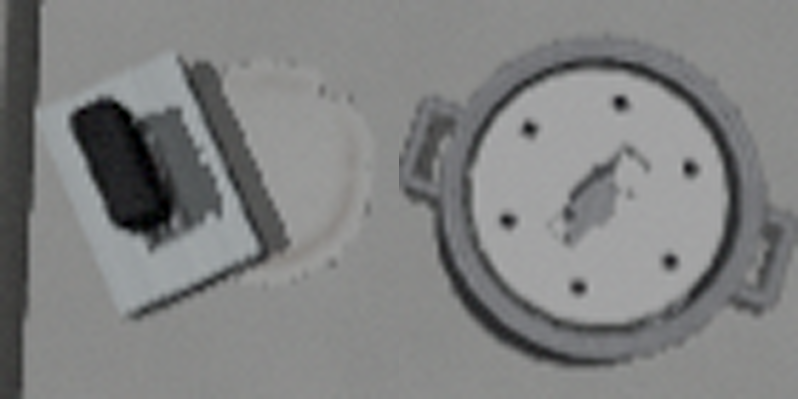

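The crop shows the handle running down-right in the image, and the top disc's slot runs from lower-left to upper-right, centred near (388,286). I'll move over the jar for a closer wrist view.

```bash
python3 -m handwheel '[[[20,-5,0],0],[[35,-8,0],0],[[45,-10,0],0],[[45,-11,0],0],[[35,-8,0],0],[[20,-5,0],0],[[0,0,0],0],[[0,0,0],0]]' 1 40
python3 - <<'E'
from h import *
s=snap('wrist','w1.png');print(s['vertical_fov'],np.round(s['pose'],4).tolist());st=manip.get_state();print(st['eef_pos'],st['tcp_rot'])
E
```

```text
time_s: 0.95
eef_pos: [0.4142, -0.4497, 0.245]
tcp_rot: [0.979, 0.204, -0.0, -0.0]
contact_force: [-0.3, -0.5, 0.9]
grip_width: 1.003
grasp_force: 0.0
61.88905401970073 [[0.3998, 0.8661, 0.3002, 0.4915], [-0.9166, 0.3775, 0.1314, -0.4174], [0.0005, -0.3277, 0.9448, 0.3734], [0.0, 0.0, 0.0, 1.0]]
[ 0.41368393 -0.450238    0.24500562] [ 9.78995239e-01  2.03882759e-01 -3.55161364e-04 -1.30715628e-04]
```

View pics/w1.png

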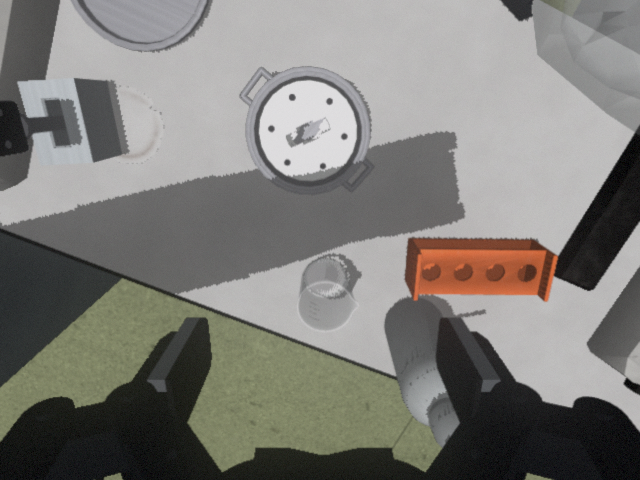

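The wrist view shows the jar at (309,130) with the slot at about (308,131), and the key holder at the left. I'll measure the disc, slot, jar, dish and key.

```bash
cat >> h.py <<'E'
def pix(s,P):
    T=np.linalg.inv(np.array(s['pose'])); q=np.c_[P,np.ones(len(P))]@T.T
    f=s['pixels'].shape[0]/2/np.tan(np.radians(s['vertical_fov'])/2)
    K=np.array([[f,0,s['cx']],[0,f,s['cy']],[0,0,1]]); v=np.c_[q[:,0],-q[:,1],-q[:,2]]
    return cv2.projectPoints(v.reshape(-1,1,3),np.zeros(3),np.zeros(3),K,np.array(s['distortion'],float))[0].reshape(-1,2)
def patch(s,c,z,half,n=400):
    t=np.linspace(-half,half,n); X,Y=np.meshgrid(c[0]+t,c[1]-t)   # image right=+x, up=+y
    uv=pix(s,np.c_[X.ravel(),Y.ravel(),np.full(n*n,z)]).astype(np.float32).reshape(n,n,2)
    return cv2.cvtColor(cv2.remap(s['pixels'],uv[...,0],uv[...,1],cv2.INTER_CUBIC),cv2.COLOR_RGB2BGR)
E
python3 - <<'E'
from h import *
w=snap('wrist'); t=snap('top')
def circ(s,box,z,lo,hi,name):
    x0,y0,x1,y1=box; hsv=cv2.cvtColor(s['pixels'],cv2.COLOR_RGB2HSV); m=np.zeros((480,640),np.uint8)
    m[y0:y1,x0:x1]=cv2.inRange(hsv[y0:y1,x0:x1],(0,0,lo),(180,50,hi))
    cs=cv2.findContours(m,0,cv2.CHAIN_APPROX_NONE)[0]; c=max(cs,key=cv2.contourArea); c=cv2.convexHull(c)
    P=onz(s,c.reshape(-1,2),z)[:,:2]; (cc,r)=cv2.minEnclosingCircle((P*1000).astype(np.float32)); print(name,np.round(cc,1),round(r,1),cv2.contourArea(c))
    return np.array(cc)/1000
c=circ(w,(262,80,360,186),.058,205,255,'disc wrist')
print(onz(w,[(309,130)],.058))
p=patch(w,onz(w,[(309,130)],.058)[0],.058,.055)
q=patch(t,onz(t,[(290,255)],.012)[0],.012,.07)
print(onz(t,[(290,255)],.012)[0])
cv2.imwrite('pics/p1.png',np.hstack([p,q]))
E
```

```text
disc wrist [ 465.1 -415.8] 36.9 7144.5
[[ 0.4664978  -0.41687704  0.058     ]]
[ 0.52182285 -0.2439146   0.012     ]
```

View pics/p1.png

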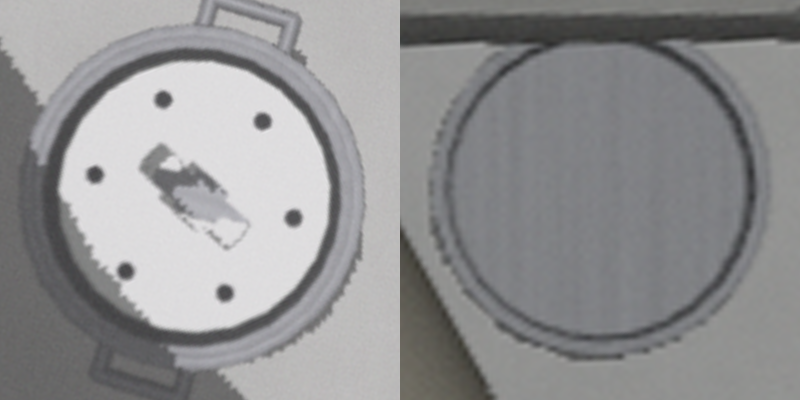

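The rectified patch shows the top disc centred at about (0.4653,-0.4156) with its slot at yaw -41.3°. The dish is centred near (0.5215,-0.2395). Next I'll hover over the key.

```bash
python3 -m handwheel '[[[6,-18,0],0],[[11,-35,0],0],[[15,-45,0],0],[[15,-45,0],0],[[11,-35,0],0],[[6,-18,0],0],[[2,-8,0],0],[[0,0,0],-3],[[0,0,0],0],[[0,0,0],0]]' 
python3 - <<'E'
from h import *
s=snap('wrist','w2.png');st=manip.get_state();print(st['eef_pos'],st['tcp_rot'])
t=snap('top')
E
```

```text
time_s: 2.1
eef_pos: [0.3935, -0.2379, 0.2455]
tcp_rot: [0.974, 0.228, 0.0, 0.0]
contact_force: [0.9, 0.7, -0.2]
grip_width: 0.997
grasp_force: 0.0
[ 0.3934931  -0.23780917  0.24537787] [9.73548039e-01 2.28482249e-01 6.58630176e-05 2.69783034e-04]
```

View pics/w2.png

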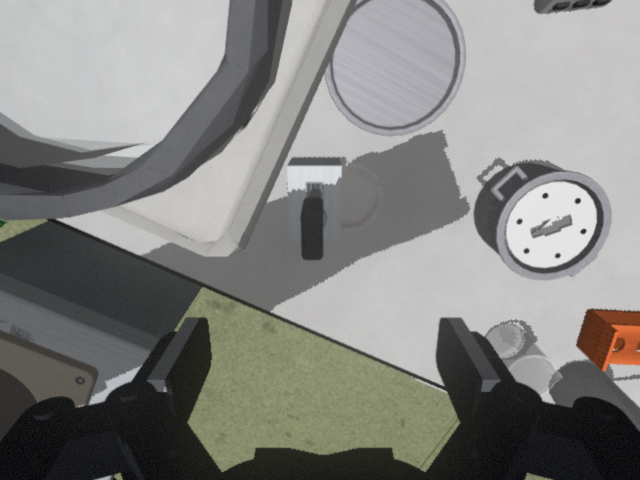

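The wrist view shows the handle at columns 301-323 and rows 183-260, almost parallel to tool x. The dish at about (396,62) is fully visible except for its top edge, and the jar is at (543,222).

```bash
python3 - <<'E'
from h import *
s=snap('wrist'); st=manip.get_state()
from scipy.spatial.transform import Rotation as R
M=R.from_quat(st['tcp_rot']).as_matrix(); p0=st['eef_pos']
m=np.zeros((480,640),np.uint8); v=s['pixels'].max(2); m[185:275,290:340]=v[185:275,290:340]<60
l=cv2.connectedComponentsWithStats(m); k=1+np.argmax(l[2][1:,4]); 
mm=l[1]==k
print(l[2][k])
for r in range(190,266,6):
    c=np.where(mm[r])[0]
    if len(c): 
        P=(onz(s,[(c[0]-.5,r),(c[-1]+.5,r)],.134)-p0)@M*1000
        print(r,c[0],c[-1],P[:,:2].round(1).tolist())
r=np.where(mm.any(1))[0]; c=np.where(mm[r[-1]])[0].mean()
print('back edge tool',((onz(s,[(c,r[-1]+.5)],.134)-p0)@M*1000).round(1))
t=onz(s,[(396,62)],.012)[0]; q=patch(s,t,.012,.07); cv2.imwrite('pics/p2.png',q); print(t)
E
```

```text
[ 302  198   22   62 1233]
202 305 322 [[24.1, -10.0], [24.1, 1.0]]
208 303 322 [[20.3, -11.3], [20.3, 1.0]]
214 302 322 [[16.5, -12.0], [16.4, 1.0]]
220 302 322 [[12.6, -12.1], [12.6, 1.0]]
226 302 322 [[8.7, -12.2], [8.6, 1.0]]
232 302 322 [[4.7, -12.2], [4.7, 1.0]]
238 302 322 [[0.7, -12.3], [0.7, 1.0]]
244 303 322 [[-3.4, -11.7], [-3.4, 1.0]]
250 303 322 [[-7.4, -11.8], [-7.5, 1.0]]
256 303 321 [[-11.6, -11.9], [-11.6, 0.3]]
back edge tool [[-14.   -6.  111.3]]
[ 0.52272033 -0.24273146  0.012     ]
```

View pics/p2.png

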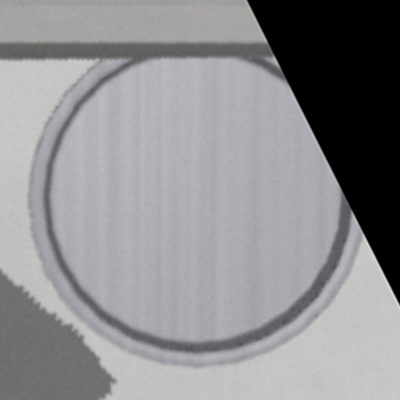

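The handle centre is at tool (+3,-5.6) and parallel to the tool. The dish is at about (0.5225,-0.2405). Descending to grip.

```bash
python3 -m handwheel '[[[3,-5.5,0],0],[[0,0,20],0],[[0,0,35],0],[[0,0,35],0],[[0,0,25],0],[[0,0,14],0],[[0,0,4],0],[[0,0,0],0],[[0,0,0],0]]'; python3 -m handwheel '[[[0,0,0],0],[[0,0,0],0],[[0,0,0],0],[[0,0,0],0],[[0,0,0],0],[[0,0,0],0],[[0,0,0],0],[[0,0,0],0]]' 0 50
```

```text
time_s: 3.15
eef_pos: [0.3942, -0.2309, 0.1133]
tcp_rot: [0.973, 0.23, 0.001, 0.001]
contact_force: [0.3, -0.1, -1.1]
grip_width: 1.001
grasp_force: 0.0
time_s: 3.95
eef_pos: [0.3935, -0.2304, 0.1125]
tcp_rot: [0.973, 0.23, 0.0, 0.0]
contact_force: [-0.5, 0.6, 2.8]
grip_width: 0.153
grasp_force: 51.5
```

```bash
python3 -m handwheel '[[[0,0,-3],0],[[0,0,-5],0],[[0,0,-8],0],[[0,0,-10],0],[[0,0,-12],0],[[0,0,-12],0],[[0,0,-12],0],[[0,0,-12],0],[[0,0,-12],0],[[0,0,-12],0],[[0,0,-12],0],[[0,0,0],0],[[0,0,0],0]]'
```

```text
time_s: 5.25
eef_pos: [0.3936, -0.2305, 0.2225]
tcp_rot: [0.973, 0.23, 0.0, 0.0]
contact_force: [-0.1, -0.0, -1.4]
grip_width: 0.162
grasp_force: 51.0
```

```bash
python3 - <<'E'
from h import *
s=snap('scene'); cv2.imwrite('pics/s2.png',cv2.resize(cv2.cvtColor(s['pixels'][100:320,120:440],cv2.COLOR_RGB2BGR),None,fx=2.4,fy=2.4,interpolation=cv2.INTER_CUBIC))
E
```

```text
(no output)
```

View pics/s2.png

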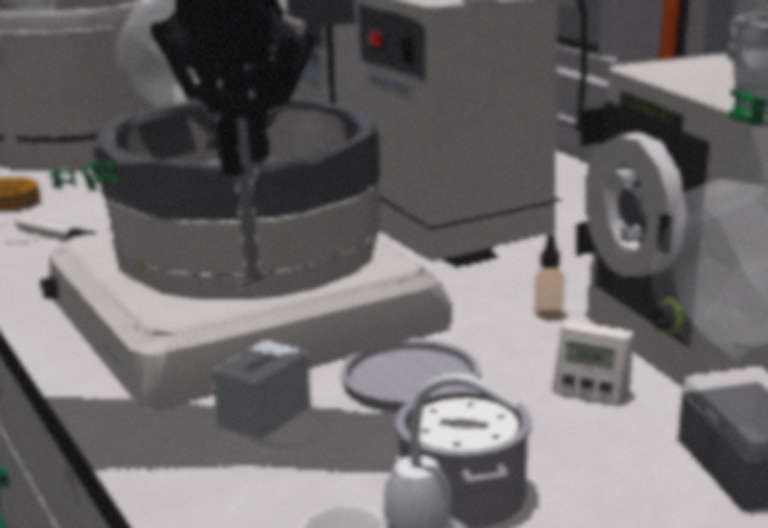

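The key is held, free of the holder and hanging straight. Moving to the jar, then turning 112° anticlockwise, which keeps joint 6 central.

```bash
python3 -m handwheel '[[[-2,18,0],0],[[-3,30,0],0],[[-3,35,0],0],[[-3,35,0],0],[[-3,35,0],0],[[-3,28,0],0],[[-2,16,0],0],[[0,0,0],-8],[[0,0,0],-8],[[0,0,0],-8],[[0,0,0],-8],[[0,0,0],-8],[[0,0,0],-8],[[0,0,0],-8],[[0,0,0],-8],[[0,0,0],-8],[[0,0,0],-8],[[0,0,0],-8],[[0,0,0],-8],[[0,0,0],-8]]'; python3 -m handwheel '[[[0,0,5],-8],[[0,0,15],0],[[0,0,15],0],[[0,0,5],0],[[0,0,0],0],[[0,0,0],0]]'; python3 - <<'E'
from h import *
st=manip.get_state();print(st['joint_pos'].round(2),np.degrees(2*np.arctan2(st['tcp_rot'][1],st['tcp_rot'][0])))
s=snap('wrist'); cv2.imwrite('pics/w3.png',cv2.resize(cv2.cvtColor(s['pixels'],cv2.COLOR_RGB2BGR)[130:330,200:460],None,fx=3,fy=3,interpolation=cv2.INTER_CUBIC))
E
```

```text
time_s: 7.3
eef_pos: [0.4643, -0.416, 0.221]
tcp_rot: [0.416, 0.909, 0.0, -0.001]
contact_force: [-0.2, 0.0, -0.6]
grip_width: 0.157
grasp_force: 50.9
time_s: 7.9
eef_pos: [0.4644, -0.4151, 0.182]
tcp_rot: [0.354, 0.935, 0.0, -0.0]
contact_force: [0.8, 0.2, -1.0]
grip_width: 0.154
grasp_force: 50.9
[-0.83  0.31 -0.12  1.14 -0.   -0.11] 138.49731477507288
```

View pics/w3.png

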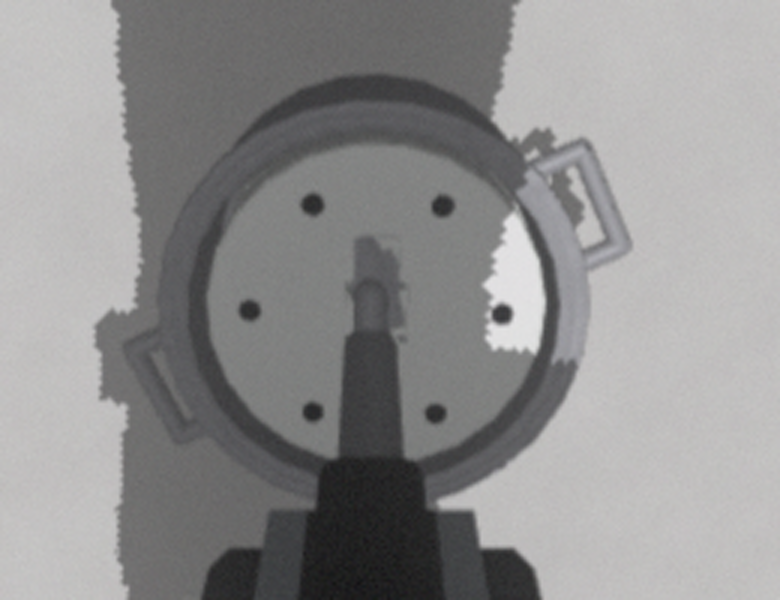

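The slot is aligned with the foot in yaw (vertical in the crop). The disc centre is at crop (376,309), and the foot's front end at (371,283) sits slightly left of the slot centre line.

```bash
python3 - <<'E'
from h import *
from scipy.spatial.transform import Rotation as R
s=snap('wrist'); st=manip.get_state(); M=R.from_quat(st['tcp_rot']).as_matrix(); p=st['eef_pos']
f=lambda u,v,z:((onz(s,[(200+u/3,130+v/3)],z)[0]-p)@M*1000).round(1)
print('disc c',f(376,309,.058),'slot top end',f(378,237,.058),'foot front',f(371,281,.0755),f(371,281,.0825),'foot edges',f(354,305,.079),f(389,305,.079),'cx',s['cx'])
E
```

```text
disc c [-4.000e-01  1.000e-01  1.249e+02] slot top end [ 16.1   0.5 124.9] foot front [ 11.5  -1.1 107.4] [ 13.6  -1.1 100.4] foot edges [  7.4  -4.5 103.9] [  7.4   2.6 103.9] cx 323.32313300452836
```

```bash
python3 -m handwheel '[[[1.5,1.2,5],0],[[0,0,5],0],[[0,0,3],0],[[0,0,2],0],[[0,0,0],0]]'; python3 -m handwheel '[[[0,0,1],0],[[0,0,1],0],[[0,0,1],0],[[0,0,0],0]]';python3 -m handwheel '[[[0,0,1],0],[[0,0,0.5],0],[[0,0,0],0]]'
```

```text
time_s: 8.5
eef_pos: [0.4639, -0.413, 0.1668]
tcp_rot: [0.354, 0.935, 0.0, -0.0]
contact_force: [-0.4, 0.0, -1.3]
grip_width: 0.153
grasp_force: 50.9
time_s: 8.9
eef_pos: [0.4641, -0.4132, 0.1642]
tcp_rot: [0.354, 0.935, 0.0, -0.0]
contact_force: [-0.9, -0.3, -1.5]
grip_width: 0.149
grasp_force: 50.9
time_s: 9.2
eef_pos: [0.4641, -0.4132, 0.1627]
tcp_rot: [0.354, 0.935, 0.0, -0.0]
contact_force: [-0.1, -0.3, -1.1]
grip_width: 0.156
grasp_force: 50.9
```

```bash
for i in 1 2 3; do python3 -m handwheel '[[[0,0,1],0],[[0,0,0.5],0],[[0,0,0],0]]' | grep -E 'eef|contact'; done
```

```text
eef_pos: [0.4641, -0.4132, 0.1612]
contact_force: [0.2, 0.1, -0.6]
eef_pos: [0.4641, -0.4132, 0.1597]
contact_force: [0.4, -0.5, -1.2]
eef_pos: [0.4641, -0.4132, 0.1582]
contact_force: [-0.4, 0.1, -2.1]
```

```bash
for i in 1 2 3 4 5; do python3 -m handwheel '[[[0,0,1],0],[[0,0,1],0],[[0,0,0],0]]' | grep -E 'eef|contact'; done
```

```text
eef_pos: [0.464, -0.4131, 0.1561]
contact_force: [-0.1, -0.0, -0.4]
eef_pos: [0.464, -0.4131, 0.1541]
contact_force: [-0.7, -0.4, -1.5]
eef_pos: [0.464, -0.4131, 0.1521]
contact_force: [-0.0, 0.2, -1.0]
eef_pos: [0.464, -0.4131, 0.1501]
contact_force: [0.5, 0.7, -1.5]
eef_pos: [0.464, -0.4131, 0.1481]
contact_force: [-0.1, -0.4, -1.0]
```

```bash
for i in 1 2; do python3 -m handwheel '[[[0,0,0.6],0],[[0,0,0],0]]' | grep -E 'eef|contact'; done
```

```text
eef_pos: [0.4641, -0.4132, 0.1476]
contact_force: [-0.3, 0.8, -1.6]
eef_pos: [0.4641, -0.4132, 0.147]
contact_force: [-0.3, -1.2, -1.4]
```

```bash
for i in 1 2 3; do python3 -m handwheel '[[[0,0,0.6],0],[[0,0,0],0]]' | grep -E 'eef|contact' | tr '\n' ' '; done
```

```text
eef_pos: [0.4642, -0.4133, 0.1465] contact_force: [-0.6, 0.1, -0.5] eef_pos: [0.4643, -0.4134, 0.1464] contact_force: [-0.0, 0.1, 1.4] eef_pos: [0.4644, -0.4134, 0.1462] contact_force: [-1.0, 0.3, 4.8]
```

Contact with the middle disc is at TCP z of about 0.1465. I'll back off slightly, turn anticlockwise past 17°, then sweep under light pressure.

```bash
python3 -m handwheel '[[[0,0,-1.5],0],[[0.2,-0.15,0],-8],[[0.2,-0.15,0],-8],[[0,0,1],0],[[0,0,0],0]]' | grep -E 'eef|contact' | tr '\n' ' '; for i in 1 2; do python3 -m handwheel '[[[0,0,0.3],0],[[0,0,0],0],[[0,0,0],0]]'| grep -E 'eef|contact' | tr '\n' ' '; done
```

```text
eef_pos: [0.4634, -0.4129, 0.1451] contact_force: [-0.1, -0.1, -0.3] eef_pos: [0.4636, -0.4132, 0.1454] contact_force: [0.4, 0.7, -1.9] eef_pos: [0.4637, -0.4133, 0.1453] contact_force: [-0.8, -0.2, -1.5]
```

```bash
for i in 1 2 3; do python3 -m handwheel '[[[0,0,0.6],0],[[0,0,0],0],[[0,0,0],0]]'| grep -E 'eef|contact|tcp' | tr '\n' ' '; done
```

```text
eef_pos: [0.4638, -0.4132, 0.1447] tcp_rot: [0.22, 0.975, 0.0, 0.0] contact_force: [-0.0, 0.7, 0.2] eef_pos: [0.4638, -0.4132, 0.1443] tcp_rot: [0.22, 0.975, 0.0, 0.0] contact_force: [0.3, 1.3, 1.5] eef_pos: [0.4639, -0.4132, 0.1438] tcp_rot: [0.22, 0.975, 0.0, 0.0] contact_force: [0.5, 1.9, 3.9]
```

```bash
for i in 1 2; do python3 -m handwheel '[[[0.05,-0.05,0],-2],[[0,0,0],0],[[0,0,0],0]]'| grep -E 'eef|contact|tcp' | tr '\n' ' ';python3 -m handwheel '[[[0,0,0.3],0],[[0,0,0],0]]'| grep -E 'eef|contact|tcp' | tr '\n' ' '; done
```

```text
eef_pos: [0.4637, -0.4132, 0.1432] tcp_rot: [0.204, 0.979, 0.0, 0.0] contact_force: [1.3, 0.9, 1.5] eef_pos: [0.4636, -0.4132, 0.143] tcp_rot: [0.203, 0.979, 0.0, 0.0] contact_force: [0.7, 0.6, 1.1] eef_pos: [0.4631, -0.4132, 0.1425] tcp_rot: [0.187, 0.982, 0.0, -0.001] contact_force: [0.6, 1.2, -1.9] eef_pos: [0.4632, -0.4132, 0.1424] tcp_rot: [0.186, 0.982, 0.0, -0.0] contact_force: [0.6, 1.3, -1.5]
```

```bash
python3 -m handwheel '[[[0.05,-0.05,0.3],-2],[[0,0,0.5],0],[[0,0,0],0]]'| grep -E 'eef|contact|tcp' | tr '\n' ' ';for i in 1 2 3; do python3 -m handwheel '[[[0,0,0.7],0],[[0,0,0.5],0],[[0,0,0],0]]'| grep -E 'eef|contact|torq' | tr '\n' ' '; done
```

```text
eef_pos: [0.4633, -0.4134, 0.1419] tcp_rot: [0.169, 0.986, -0.0, -0.0] contact_force: [-0.3, 0.2, -0.9] eef_pos: [0.4634, -0.4134, 0.1407] contact_force: [0.1, -0.2, -1.2] eef_pos: [0.4634, -0.4133, 0.1395] contact_force: [-0.1, 0.4, -1.8] eef_pos: [0.4634, -0.4132, 0.1383] contact_force: [0.0, -1.0, -1.2]
```

```bash
for i in 1 2 3 4; do python3 -m handwheel '[[[0,0,1],0],[[0,0,1],0],[[0,0,0],0]]'| grep -E 'eef|contact|torq' | tr '\n' ' '; done; for i in 1 2 3; do python3 -m handwheel '[[[0,0,0.5],0],[[0,0,0],0]]'| grep -E 'eef|contact|torq' | tr '\n' ' '; done
```

```text
eef_pos: [0.4633, -0.4132, 0.1362] contact_force: [0.1, -0.4, -1.2] eef_pos: [0.4633, -0.4133, 0.1342] contact_force: [-0.1, 1.0, -1.2] eef_pos: [0.4633, -0.4132, 0.1322] contact_force: [-0.0, -0.8, -2.0] eef_pos: [0.4633, -0.4132, 0.1302] contact_force: [0.1, 0.1, -2.0] eef_pos: [0.4634, -0.4133, 0.1299] contact_force: [-0.2, 1.1, -0.8] eef_pos: [0.4634, -0.4133, 0.1294] contact_force: [-0.0, -0.0, -1.0] eef_pos: [0.4634, -0.4133, 0.1288] contact_force: [0.2, 0.9, -1.4]
```

```bash
for i in 1 2 3; do python3 -m handwheel '[[[0,0,0.4],0],[[0,0,0],0]]'| grep -E 'eef|contact|torq' | tr '\n' ' '; done; python3 -c "
from h import *
s=manip.get_state();print(s['joint_pos'].round(2))"
```

```text
eef_pos: [0.4634, -0.4133, 0.1285] contact_force: [0.5, 0.6, -1.4] eef_pos: [0.4634, -0.4133, 0.1281] contact_force: [0.8, -0.3, -2.1] eef_pos: [0.4634, -0.4133, 0.1277] contact_force: [-0.3, -0.8, -1.1] [-0.83  0.35 -0.18  1.04 -0.   -0.49]
```

```bash
for i in 1 2 3 4; do python3 -m handwheel '[[[0,0,0.4],0],[[0,0,0],0]]'| grep -E 'eef|contact|torq' | tr '\n' ' '; done
```

```text
eef_pos: [0.4634, -0.4134, 0.1273] contact_force: [0.3, -0.1, -1.4] eef_pos: [0.4635, -0.4134, 0.127] contact_force: [-0.6, 0.2, -0.5] eef_pos: [0.4635, -0.4135, 0.1266] contact_force: [-0.6, -0.8, -0.7] eef_pos: [0.4635, -0.4136, 0.1263] contact_force: [-1.3, -0.8, 0.9]
```

```bash
for i in 1 2; do python3 -m handwheel '[[[0,0,0.4],0],[[0,0,0],0],[[0,0,0],0]]'| grep -E 'eef|contact|torq' | tr '\n' ' ';  python3 -c "
from h import *
s=manip.get_state();print(s['wrist_torque'].round(3))"; done
```

```text
eef_pos: [0.4636, -0.4136, 0.1261] contact_force: [-0.5, -0.6, 2.2] [-0.229  0.231 -0.013]
eef_pos: [0.4636, -0.4136, 0.1257] contact_force: [0.1, -1.2, 3.7] [-0.218  0.249 -0.083]
```

```bash
for i in 1 2 3; do python3 -m handwheel '[[[0,0,0],2],[[0,0,0],0],[[0,0,0],0]]'| grep -E 'eef|contact|rot' | tr '\n' ' ';  python3 -c "
from h import *
s=manip.get_state();print(s['wrist_torque'].round(3))"; done
```

```text
eef_pos: [0.4634, -0.4135, 0.1251] tcp_rot: [0.186, 0.983, -0.0, -0.0] contact_force: [-0.6, -1.7, 0.7] [-0.483  0.145  0.001]
eef_pos: [0.4632, -0.413, 0.1248] tcp_rot: [0.203, 0.979, 0.0, -0.0] contact_force: [-0.6, -0.4, -0.8] [-0.321  0.093 -0.006]
eef_pos: [0.4633, -0.4128, 0.1249] tcp_rot: [0.22, 0.976, 0.0, -0.0] contact_force: [0.1, -1.0, -1.3] [-0.155  0.04   0.053]
```

```bash
python3 -m handwheel '[[[0,0,0.5],1.5],[[0,0,0],0]]'| grep -E 'eef|contact|rot' | tr '\n' ' '; for i in 1 2 3 4; do python3 -m handwheel '[[[0,0,0.6],0],[[0,0,0.4],0],[[0,0,0],0]]'| grep -E 'eef|contact' | tr '\n' ' '; done
```

```text
eef_pos: [0.4633, -0.4128, 0.1245] tcp_rot: [0.233, 0.972, 0.0, -0.0] contact_force: [0.5, 1.0, -0.6] eef_pos: [0.4634, -0.4132, 0.1237] contact_force: [-0.0, -0.1, -0.8] eef_pos: [0.4634, -0.4133, 0.1227] contact_force: [0.2, -0.1, -1.5] eef_pos: [0.4634, -0.4133, 0.1217] contact_force: [-0.2, 0.3, -1.3] eef_pos: [0.4634, -0.4133, 0.1207] contact_force: [-0.6, 0.5, -1.2]
```

```bash
for i in 1 2 3 4 5 6 7; do python3 -m handwheel '[[[0,0,0.6],0],[[0,0,0.4],0],[[0,0,0],0]]'| grep -E 'eef|contact' | tr '\n' ' '; done
```

```text
eef_pos: [0.4634, -0.4132, 0.1197] contact_force: [-0.2, 0.5, -1.8] eef_pos: [0.4634, -0.4133, 0.1188] contact_force: [-0.0, 0.1, -1.4] eef_pos: [0.4634, -0.4133, 0.1177] contact_force: [0.0, -0.4, -0.9] eef_pos: [0.4634, -0.4133, 0.1167] contact_force: [-0.2, 0.4, -0.3] eef_pos: [0.4634, -0.4132, 0.1157] contact_force: [-0.1, -0.8, -1.0] eef_pos: [0.4634, -0.4133, 0.1147] contact_force: [0.0, -0.5, -1.3] eef_pos: [0.4634, -0.4133, 0.1137] contact_force: [0.7, 0.6, -2.2]
```

All three slots are passed, with the foot about 3 mm above the jar floor. I'll turn the key a quarter turn while compensating for the off-centre grip.

```bash
for i in 1 2 3 4; do python3 -m handwheel '[[[-0.17,0.2,0],7.5],[[-0.17,0.2,0],7.5],[[-0.17,0.2,0],7.5],[[0,0,0],0]]'| grep -E 'time|eef|contact|rot' | tr '\n' ' ';  python3 -c "
from h import *
s=manip.get_state();print(s['wrist_torque'].round(3))"; done
```

```text
time_s: 25.4 eef_pos: [0.4642, -0.4131, 0.1138] tcp_rot: [0.418, 0.908, -0.0, -0.0] contact_force: [0.4, -1.3, -1.4] [-0.022 -0.031 -0.014]
time_s: 25.8 eef_pos: [0.465, -0.4132, 0.1138] tcp_rot: [0.586, 0.81, 0.0, 0.0] contact_force: [-0.4, -0.0, -1.6] [ 0.001 -0.036  0.011]
time_s: 26.2 eef_pos: [0.4656, -0.4136, 0.1138] tcp_rot: [0.733, 0.681, 0.0, 0.0] contact_force: [0.3, 0.5, -0.9] [ 0.019 -0.009 -0.007]
time_s: 26.6 eef_pos: [0.4661, -0.4142, 0.1138] tcp_rot: [0.851, 0.525, -0.0, -0.0] contact_force: [1.0, 0.6, -0.8] [ 0.033 -0.03   0.01 ]
```

```bash
python3 -m handwheel '[[[0,0,-1],0],[[0,0,-2],0],[[0,0,-2],0],[[0,0,-2],0],[[0,0,-3],0],[[0,0,-3],0],[[0,0,-3],0],[[0,0,-3],0],[[0,0,0],0],[[0,0,0],0]]'| grep -E 'eef|contact' | tr '\n' ' '; python3 -m handwheel '[[[0,0,-4],0],[[0,0,-5],0],[[0,0,-5],0],[[0,0,-5],0],[[0,0,-5],0],[[0,0,-5],0],[[0,0,-5],0],[[0,0,-5],0],[[0,0,-5],0],[[0,0,-5],0],[[0,0,-5],0],[[0,0,-5],0],[[0,0,-3],0],[[0,0,-2],0],[[0,0,-1],0],[[0,0,0],0],[[0,0,0],0],[[0,0,0],0]]'| grep -E 'eef|contact' | tr '\n' ' '; python3 - <<'E'
from h import *
s=snap('scene'); cv2.imwrite('pics/s3.png',cv2.resize(cv2.cvtColor(s['pixels'][100:340,160:440],cv2.COLOR_RGB2BGR),None,fx=2.4,fy=2.4,interpolation=cv2.INTER_CUBIC))
E
```

```text
eef_pos: [0.4661, -0.4142, 0.1329] contact_force: [-0.0, -0.1, -3.5] eef_pos: [0.466, -0.4141, 0.1975] contact_force: [-0.5, -0.1, -3.0]
```

View pics/s3.png

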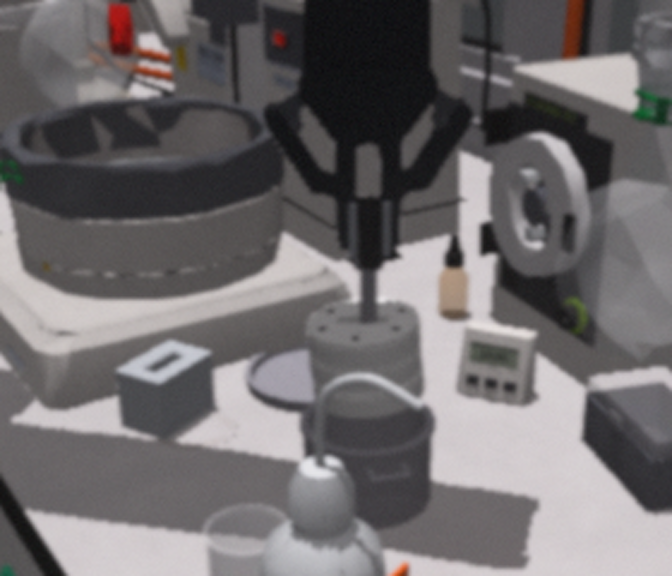

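The scene view shows all three discs hanging as one stack, clear of the jar rim. Next I'll carry the stack over the dish, keeping to its right half because of the bath alongside, and turn the gripper so its narrow side faces the bath.

```bash
python3 -m handwheel '[[[4,-0.5,0],0],[[10,-1.5,0],0],[[16,-2,0],0],[[20,-3,0],0],[[20,-3,0],0],[[20,-3,0],0],[[18,-3,0],0],[[14,-2,0],0],[[8,-1,0],0],[[0,0,0],-3],[[0,0,0],-6],[[0,0,0],-6],[[0,0,0],-6],[[0,0,0],-4],[[0,0,0],-2],[[0,0,0],0]]'; python3 -c "
from h import *
from scipy.spatial.transform import Rotation as R
st=manip.get_state(); M=R.from_quat(st['tcp_rot']).as_matrix(); print(((np.array([.5236,-.2435,.1975])-st['eef_pos'])@M*1000).round(1), st['joint_pos'].round(2))"
```

```text
time_s: 31.05
eef_pos: [0.5082, -0.2899, 0.1978]
tcp_rot: [0.707, 0.707, -0.0, 0.0]
contact_force: [0.2, -0.7, -2.5]
grip_width: 0.158
grasp_force: 50.6
[46.4 15.4  0.3] [-0.63  0.23 -0.18  1.15 -0.    0.94]
```

```bash
python3 -m handwheel '[[[6,2,0],0],[[10,3.5,0],0],[[12,4,0],0],[[10,3.5,0],0],[[6,2,0],0],[[2.5,0.5,0],0],[[0,0,0],0],[[0,0,0],0]]'; python3 -m handwheel '[[[0,0,4],0],[[0,0,7],0],[[0,0,9],0],[[0,0,9],0],[[0,0,9],0],[[0,0,7],0],[[0,0,5],0],[[0,0,3],0],[[0,0,1],0],[[0,0,0],0],[[0,0,0],0]]'; python3 - <<'E'
from h import *
from scipy.spatial.transform import Rotation as R
s=snap('wrist','w9.png'); st=manip.get_state(); 
for n,P in (('dish rim',.012),):
    a=np.radians(np.arange(0,360,30)); print(pix(s,np.c_[.5225+.06*np.cos(a),-.2405+.06*np.sin(a),np.full(12,P)]).round(0).tolist())
print(np.round(s['pose'],3)[:3,3])
# dish/table edge scan straight along world -y and +x from the dish centre, gray profile at z=.012
g=cv2.cvtColor(s['pixels'],cv2.COLOR_RGB2GRAY)
for ang in (0,30,60,90,120,150,180):
    d=np.array([np.cos(np.radians(ang)),np.sin(np.radians(ang))]); r=np.arange(.040,.070,.001)
    P=np.c_[.5225+r*d[0],-.2405+r*d[1],np.full(len(r),.012)]; uv=pix(s,P).round().astype(int)
    print(ang,[int(g[v,u]) if 0<=u<640 and 0<=v<480 else -1 for u,v in uv])
E
```

```text
time_s: 31.85
eef_pos: [0.5236, -0.2434, 0.1979]
tcp_rot: [0.707, 0.707, -0.0, 0.0]
contact_force: [0.3, -0.3, -2.6]
grip_width: 0.159
grasp_force: 50.6
time_s: 32.95
eef_pos: [0.5239, -0.2434, 0.1443]
tcp_rot: [0.707, 0.707, 0.0, 0.0]
contact_force: [0.1, 0.5, -2.7]
grip_width: 0.155
grasp_force: 50.6
[[409.0, 224.0], [400.0, 180.0], [368.0, 146.0], [321.0, 133.0], [274.0, 146.0], [242.0, 180.0], [233.0, 224.0], [248.0, 264.0], [280.0, 292.0], [321.0, 302.0], [363.0, 292.0], [395.0, 264.0]]
[ 0.524 -0.16   0.273]
0 [126, 143, 168, 170, 170, 168, 172, 169, 170, 168, 138, 110, 102, 108, 133, 165, 168, 163, 161, 198, 203, 201, 204, 202, 202, 201, 201, 202, 201, 204, 207]
30 [174, 170, 172, 175, 170, 174, 175, 176, 173, 170, 138, 113, 92, 151, 166, 168, 167, 162, 172, 199, 199, 199, 198, 200, 201, 200, 199, 199, 200, 198, 199]
60 [174, 172, 173, 170, 175, 179, 177, 179, 176, 178, 150, 111, 125, 158, 163, 165, 166, 166, 165, 168, 166, 166, 168, 167, 169, 165, 146, 116, 144, 160, 161]
90 [182, 184, 182, 186, 181, 147, 159, 167, 167, 170, 170, 170, 170, 170, 171, 166, 168, 169, 159, 162, 164, 168, 178, 191, 193, 194, 194, 198, 201, 198, 201]
120 [174, 174, 175, 175, 178, 180, 181, 181, 180, 181, 163, 144, 105, 157, 166, 164, 165, 165, 164, 167, 160, 165, 165, 163, 168, 167, 164, 163, 159, 160, 164]
150 [102, 105, 104, 101, 100, 104, 104, 108, 102, 102, 100, 90, 78, 78, 96, 101, 100, 93, 94, 108, 112, 111, 114, 115, 112, 115, 113, 116, 113, 113, 114]
180 [110, 99, 99, 100, 98, 97, 98, 99, 99, 97, 97, 79, 74, 73, 76, 93, 94, 96, 93, 90, 109, 111, 107, 109, 109, 107, 113, 109, 107, 108, 110]
```

The dish centre estimate is confirmed: its rim lies at about 59 mm in all checked directions. Lowering gently.

```bash
python3 -m handwheel '[[[0,0,3],0],[[0,0,5],0],[[0,0,5],0],[[0,0,4],0],[[0,0,3],0],[[0,0,2],0],[[0,0,0],0],[[0,0,0],0]]'|grep -E 'eef|contact'; for i in 1 2 3 4; do python3 -m handwheel '[[[0,0,1],0],[[0,0,1],0],[[0,0,0],0],[[0,0,0],0]]'|grep -E 'eef|contact'; done
```

```text
eef_pos: [0.5237, -0.2433, 0.1219]
contact_force: [-0.2, 1.1, -2.3]
eef_pos: [0.5236, -0.2432, 0.1199]
contact_force: [-0.6, -0.6, -3.8]
eef_pos: [0.5236, -0.2432, 0.1178]
contact_force: [0.4, -0.8, -2.7]
eef_pos: [0.5237, -0.2433, 0.1159]
contact_force: [0.7, -1.0, -1.1]
eef_pos: [0.5235, -0.2432, 0.1138]
contact_force: [-0.2, 0.3, -1.9]
```

```bash
for i in 1 2 3 4 5; do python3 -m handwheel '[[[0,0,0.8],0],[[0,0,0],0],[[0,0,0],0]]'|grep -E 'eef|contact'|tr '\n' ' '; done
```

```text
eef_pos: [0.5236, -0.2432, 0.113] contact_force: [-0.6, -0.4, -1.3] eef_pos: [0.5236, -0.2432, 0.1122] contact_force: [0.5, -0.7, -1.2] eef_pos: [0.5235, -0.2432, 0.1114] contact_force: [-0.0, 0.4, -0.9] eef_pos: [0.5237, -0.2433, 0.1107] contact_force: [0.4, 0.3, -1.6] eef_pos: [0.5238, -0.2434, 0.1105] contact_force: [-0.5, 1.2, 4.5]
```

The foot rests lightly on the dish floor. Releasing and retreating straight up.

```bash
python3 -m handwheel '[[[0,0,-0.5],0],[[0,0,0],0]]'|grep -E 'eef|contact'; python3 -m handwheel '[[[0,0,0],0],[[0,0,0],0],[[0,0,0],0],[[0,0,0],0],[[0,0,0],0],[[0,0,0],0],[[0,0,0],0],[[0,0,0],0]]' 0.8; python3 -m handwheel '[[[0,0,-3],0],[[0,0,-8],0],[[0,0,-15],0],[[0,0,-20],0],[[0,0,-20],0],[[0,0,-20],0],[[0,0,-15],0],[[0,0,-8],0],[[0,0,0],0],[[0,0,0],0]]'
python3 - <<'E'
from h import *
s=snap('wrist'); st=manip.get_state(); hsv=cv2.cvtColor(s['pixels'],cv2.COLOR_RGB2HSV); g=hsv[...,2]
# dark handle top around expected spot
uv=pix(s,np.array([[.5225,-.245,.132]]))[0]; print('expect handle',uv)
m=np.zeros((480,640),np.uint8); u,v=uv.astype(int); y0,y1,x0,x1=v-60,min(v+40,470),u-50,u+50; m[y0:y1,x0:x1]=g[y0:y1,x0:x1]<60
l=cv2.connectedComponentsWithStats(m); k=1+np.argmax(l[2][1:,4]); print(l[2][k],l[3][k])
# radial profile around the stack axis at disc top z=.058
for a in range(0,181,30):
    r=np.arange(.030,.046,.001); d=np.radians(a); P=pix(s,np.c_[.5225+r*np.cos(d),-.245+r*np.sin(d),np.full(len(r),.058)]).round().astype(int)
    print(a,[int(g[b,c]) if 0<=c<640 and 0<=b<480 else -1 for c,b in P])
E
```

```text
eef_pos: [0.5238, -0.2433, 0.1105]
contact_force: [-0.7, 0.1, 3.7]
time_s: 37.9
eef_pos: [0.5236, -0.2432, 0.1103]
tcp_rot: [0.707, 0.707, 0.0, 0.0]
contact_force: [0.1, -0.2, 0.0]
grip_width: 0.801
grasp_force: 0.0
time_s: 38.9
eef_pos: [0.5233, -0.2431, 0.219]
tcp_rot: [0.707, 0.707, -0.0, -0.0]
contact_force: [-0.9, -0.4, -0.7]
grip_width: 0.797
grasp_force: 0.0
expect handle [322.09807288 254.67317791]
[ 321  212   30   68 1546] [333.83764554 246.10349288]
0 [134, 131, 133, 139, 139, 141, 165, 210, 115, 99, 97, 84, 79, 79, 91, 103]
30 [223, 224, 223, 223, 224, 222, 219, 204, 141, 170, 171, 173, 169, 165, 165, 168]
60 [225, 224, 224, 222, 223, 225, 221, 168, 131, 101, 100, 100, 127, 172, 174, 174]
90 [223, 222, 224, 224, 223, 223, 222, 146, 107, 104, 126, 113, 98, 98, 109, 171]
120 [223, 223, 223, 223, 223, 224, 220, 159, 107, 118, 123, 126, 169, 176, 175, 172]
150 [130, 131, 129, 134, 131, 131, 128, 111, 93, 101, 99, 101, 98, 97, 99, 97]
180 [129, 128, 126, 129, 130, 129, 130, 101, 98, 95, 93, 85, 72, 72, 74, 84]
```

The top disc is centred and flat at its expected height. The key stands in the stack, slightly leaning within its slot play, and the gripper is clear.

```bash
python3 -c "
from workcell import job
print(job.finish_job())"
```

```text
the job is handed in; nothing more can be done
None
```

I lifted the three discs out together and set them flat inside the steel dish, with the key released and standing in the stack; it leans slightly, and I handed the job in after about 39 s of robot time.

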